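Slide the tall bottle home on the sink board

TASK

Clear the board for the sushi mold: push the tall glass bottle back across the board into the gap between the soy-sauce dispenser and the sesame jar, until it stands against the board's raised back edge. Push it low on its body with the fingers so that it slides upright all the way; do not lift it or let it tip, and leave the other things where they stand.

Things in the scene. Friction and masses are not known exactly. Their poses are not given: they have to be found in the camera images.
- board: laminated wooden board lying across the sink, 440 mm (its x, front to back) by 700 mm (its y) by 22 mm thick. Origin: centre of its underside; its top face is 22 mm above the origin. Its x axis points away from the robot (within a few degrees), z up. Along its far side runs a raised edge, 18 mm thick, standing 40 mm above the top face; the inner face of that edge is the plane x = +202 mm in the board's frame. The board does not move.
- bottle: the tall narrow glass vinegar bottle, the thing to push: round, 56 mm in diameter from its foot up to 125 mm, then a shoulder and a 26 mm neck with a cap, 210 mm high in all, 0.37 to 0.65 kg. Origin: centre of its underside; z up along its axis. It stands alone on the front half of the board. Its friction on the board varies (coefficient about 0.4 to 0.65): pushed below about 35 mm from its foot it slides, pushed at half height it tips over.
- soy: soy-sauce dispenser: round ceramic flask 64 mm in diameter with a black spouted cap, 105 mm high. Origin: centre of its underside. It stands about 2 mm from the raised back edge on one side of the gap (left or right). Its neighbour the sesame jar stands 167 to 183 mm from it, centre to centre, so the open gap between the two is about 110 mm wide.
- sesame: sesame jar: round glass jar 64 mm in diameter with a wooden lid, 95 mm high. Origin: centre of its underside. It stands about 2 mm from the raised back edge on the other side of the gap.
- mold: bystander: small round sushi mold in clear plastic with its press lid in, 80 mm in diameter at the foot, 45 mm high. Origin: centre of its underside.
- foodcup: bystander: fluted silicone food cup, 70 mm in diameter at the rim, 34 mm high. Origin: centre of its underside.
- rest: bystander: leaf-shaped ceramic chopstick rest, 70 x 28 x 10 mm, lying flat between the bottle and the mixing bowl. Origin: centre of its underside, long axis x.
- bowl: bystander: stainless mixing bowl, 156 mm in diameter at the rim, 60 mm high, on the left of the board. Origin: centre of its underside.
- caddy: bystander, fixed: white plastic caddy with two tilt-out drawers that may hang a little open towards the robot, 90 mm deep (x), 130 mm wide (y), 160 mm high, at the right-hand end of the raised edge. Origin: centre of its underside.
- upper_lip (a point): middle of the finger lip on top of the caddy's upper tilt-out drawer, about 150 mm above the board; the drawer is hinged at its foot and stays where it is left
- lower_lip (a point): the same on the caddy's lower drawer, about 72 mm above the board

How it is judged:
At the end, for the whole second after the job is handed in: The bottle stands upright (within 3 degrees) and at rest on the board, between the soy dispenser and the sesame jar (its axis within 135 mm of both), its side within 7 mm of the raised back edge (x of bottle in the frame of board above 0.167 m and horizontal distance between bottle and soy below 0.135 m and horizontal distance between bottle and sesame below 0.135 m and angle between bottle's own z axis and vertical below 0.05 rad and z of bottle in the frame of board below 0.026 m and linear speed of bottle below 0.02 m/s); the robot touches nothing.
It fails at once if the bottle tips by more than 12 degrees (angle between bottle's own z axis and vertical above 0.21 rad).
It fails at once if the bottle is lifted more than 10 mm off the board (z of bottle in the frame of board above 0.032 m).
It fails at once if the bottle is pushed high, with the fingers' grasp point more than 100 mm above the board's top, about half the bottle's height (contact force between the fingers and bottle above 0.5 N and z of the grasp point in the frame of board above 0.122 m).
It fails at once if the arm or the gripper's body, not the fingers, pushes the bottle (contact force between the arm and bottle above 1 N).
It fails at once if another thing on the board, or a drawer of the caddy, is shifted by more than 15 mm (distance of any of soy, sesame, mold, foodcup, rest, bowl, upper_lip, lower_lip from where it was at the start of the episode above 0.015 m).
It also fails if it takes over 45 s, if anything falls off the work surface, if the arm or the gripper's body presses on something with over 40 N, if the wrist force passes 120 N, or if a joint passes its speed limit or range.

ROBOT

A 6-joint arm with a two-finger parallel gripper is mounted at the origin on the work surface. World frame = base frame: x ahead of the robot, y to its left, z up, the work surface at z = 0. Lengths are in m, angles in rad, forces in N, time in s.
With the tool pointing down it reaches from about 0.2 to 0.875 m from the base axis. Payload 3.4 kg.
Tool frame: the origin (TCP) lies at the very end of the fingers, on their centre line; the grasp point (between the pads) lies manip.grip_point_offset behind it (manip.grip_point_offset is the distance from the TCP to the grasp point, in m); z points along the fingers, y is the line along which they close (so a half turn about z gives the same grasp; the last joint's range is limited). The gripper opens to 94 mm and grips with 3 to 60 N. Pads are 16 mm wide; open, the fingers measure 119 mm over their backs; the gripper's body (75 mm by 177 mm) begins 78 mm behind the grasp point.
Start: joints at [-1.322, 0.276, 1.505, -0, 1.361, -0.121], TCP at [0.208, -0.536, 0.205] pointing down, gripper open.
Joint ranges: [-2.89, 2.89], [-0.75, 2.08], [0.22, 2.7], [-1.18, 4.32], [0.11, 2.71], [-2.7, 2.7]. Speed limits (rad/s): [2.57, 2.57, 3.14, 3.14, 3.14, 3.14].

INTERFACE

Orientations are given as a unit quaternion [w, x, y, z].
In Python, from rig import manip gives the robot as it stands. The module is installed in compiled form; this text tells all that it offers.
- The arm moves only by the tool servo_tool, never from a script. Its argument "increments" is one flat list of numbers, 4 for each row, row after row: the shift along the tool's x, y, z each as a share of 200 mm, from -1 to 1, then the turn about the tool's z as a share of 90 degrees, from -1 to 1. In form: [x, y, z, turn, x, y, z, turn, ...]. A call has exactly 10 rows; each row is the pose to reach, as a shift and turn from the pose commanded when the call began, along the tool's axes at that moment; what a row does not reach only later rows make up. A row lasts 1/10 s, in which the tool goes at most 50 mm and 8.59 degrees, less where a joint would pass 70% of its speed; a pose out of reach is approached as far as the arm can. A call with a number of a shift or a turn outside -1 to 1 is refused whole. A call with a gripper value outside its range is refused whole. "gripper" is the gripper command: -1 is fully open, 1 is shut, values between are in proportion, set as the call begins (left out, the last holds). The fingers move at their own pace and stop on an object; "grip_force" is the grip in N (left out, the last holds). Time passes only in rows, so rows that repeat a pose let the fingers close, or fill a call up. It gives the time, the measured TCP pose, the force, the opening and the grip force at its end, in the units of the state.
- manip.get_obs(): the state, without advancing time (a new reading comes with each control period).
- manip.grab_frame(name): name is "scene" or "top" or "wrist"; returns (picture, depth): 384x512x3 uint8, red, green, blue; 384x512 float32, m along the optical axis (not along the pixel's ray), 0 where there is no reading.
- manip.camera_params(name): a dict with "intrinsics" (3x3 intrinsics, pixels), "rvec" (rotation vector, rad) and "tvec" (3), from world to camera coordinates, as OpenCV has them. Camera axes: x right, y down, z forward; pixel columns grow to the right and rows downward; lengths in m; the calibration is good to about 2 mm. A picture is of the moment at which its call begins: read the wrist's pose just before it. camera_params takes no time and is no camera call; for the wrist camera it gives the pose at the moment of the call.
- manip.finish_job(): hands the job in; it is judged then, once.
The state is a dict: "time": time; "joints": joint angles; "qd": joint speeds; "tau": joint torques, N m; "tool_pos": TCP position; "eef_rot": TCP orientation; "contact_force": force on the tool from outside, world axes, zero at the start; "torque": the same for the moment, N m; "width": opening from 0.0 (shut) to 1.0 (fully open); "finger_force": force on a finger pad.
Only numpy, scipy, OpenCV 4.12 (cv2) and the standard library are available. Lean on these libraries where they do the work, as an engineer would, in place of code of your own. Each camera call takes 0.05 s, during which the arm holds its last target. There are 200 camera calls.

## Working session

There is one attempt and no reset: what is moved stays moved. The work goes in short steps, Python scripts to look and compute and a tool call to move; the robot and the scene stay as the last step left them, time stands still between calls to the robot, and variables do not carry over. Pictures are saved under pics/ and viewed, at most 10 in all, crops included, and the job is handed in when it is done.

Besides the shell and the picture viewer there is one more tool, called after "Request:" as name(argument=value, ...) on one line, values as JSON. servo_tool: Moves the arm, as the interface text tells. Its arguments: {"type":"object","properties":{"increments":{"type":"array"},"gripper":{"type":"number"},"grip_force":{"type":"number"}},"required":["increments"]}

```bash
mkdir -p pics
cat > h.py <<'E'
import numpy as np, cv2
from rig import manip
def cam(n):
    p=manip.camera_params(n); K=np.array(p["intrinsics"]);R=cv2.Rodrigues(np.array(p["rvec"],float))[0];t=np.array(p["tvec"]).ravel()
    return K,R,t
def cloud(n):
    K,R,t=cam(n); im,d=manip.grab_frame(n)
    v,u=np.mgrid[:384,:512]
    P=np.stack([(u-K[0,2])/K[0,0]*d,(v-K[1,2])/K[1,1]*d,d],-1)
    return im,d,(P-t)@R
E
python3 - <<'E'
from h import *
o=manip.get_obs();print(o,manip.grip_point_offset)
for n in("top","scene"):
    im,d,W=cloud(n);np.savez(n,im=im,d=d,W=W)
    cv2.imwrite(f"pics/{n}.png",im[...,::-1])
    print(n,-cam(n)[1].T@cam(n)[2])
E
```

```text
{'time': 0.0, 'joints': array([-1.32197828e+00,  2.76567624e-01,  1.50608602e+00,  7.33186609e-06,
        1.36071440e+00, -1.21004244e-01]), 'qd': array([-0.00489067, -0.00054827,  0.00011866, -0.00028342,  0.00033555,
       -0.00067483]), 'tau': array([ 7.10255681e-04, -4.04583406e+01, -2.37227565e+01,  7.06104375e-02,
        3.45114490e-02, -1.34465276e-04]), 'tool_pos': array([ 0.20769058, -0.53558246,  0.20463914]), 'eef_rot': array([-8.86109898e-04,  9.82952345e-01,  1.83858368e-01, -5.31137706e-05]), 'contact_force': array([-0.14692254,  0.70008637,  0.1048739 ]), 'torque': array([ 0.0237613 , -0.03277426,  0.00549917]), 'finger_force': 0.0, 'width': 1.0023454539624808} 0.0188
top [ 0.42940561 -0.00950967  0.95096243]
scene [1.00096697 0.29058316 0.89845329]
```

View pics/top.png

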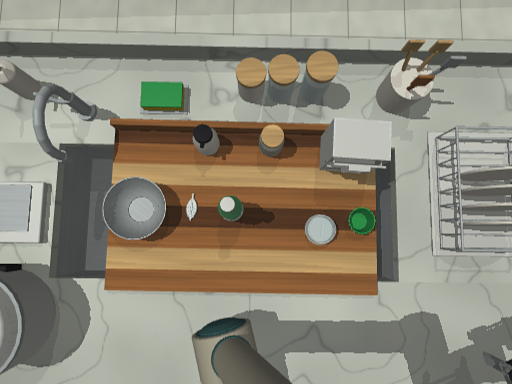

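View pics/scene.png

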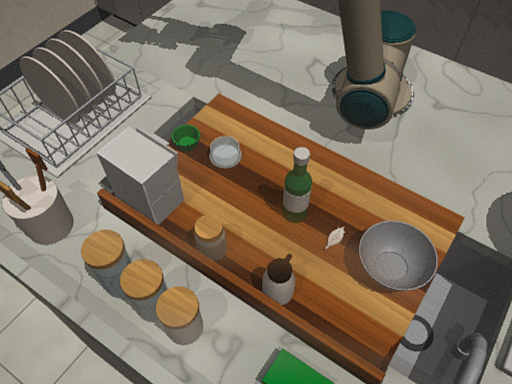

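The top view has the bottle cap at about (228,204), soy at (205,135), sesame at (272,133) and the rest at (192,207). The bowl is on the left, and the mold and cup are on the right. Next I'll measure positions from the depth cloud.

Run:
```python
from h import *
T=np.load("top.npz");W,im=T["W"],T["im"]
def z(u,v):return W[v,u].round(3)
print("board pts",[z(*p) for p in[(150,285),(340,285),(160,180),(300,180),(240,240)]])
b=np.median([W[p[1],p[0],2] for p in[(150,285),(340,285),(300,180),(240,240)]]);print("top z",b)
def blob(name,r,zlo,zhi):
    u0,u1,v0,v1=r;S=W[v0:v1,u0:u1].reshape(-1,3);h=S[:,2]-b
    m=(h>zlo)&(h<zhi);Q=S[m]
    c,rad=cv2.minEnclosingCircle(Q[:,:2].astype(np.float32))
    print(name,m.sum(),"mean",Q.mean(0).round(4),"circ",np.round(c,4),round(rad,4),"max h",h.max().round(3))
blob("captop",(215,245,190,225),.195,.225)
blob("bottlebody",(212,248,190,228),.03,.13)
blob("soytop",(190,222,120,160),.085,.12)
blob("sesame",(255,290,120,160),.085,.11)
blob("mold",(300,340,210,248),.03,.06)
blob("rest",(180,204,190,224),.004,.02)
blob("bowl",(98,170,175,245),.05,.07)
# back rail edge: points with h 0.035-0.045
for u in range(150,190,8):print([ (v,W[v,u].round(3)) for v in range(118,134,2)][:8] if u==150 else "",end="")
pts=[]
for u in list(range(130,190))+list(range(225,255))+list(range(290,315)):
    c=[W[v,u] for v in range(112,140) if abs(W[v,u,2]-b-.04)<.006]
    if c:pts.append(min(c,key=lambda p:p[0]))
pts=np.array(pts);k=np.polyfit(pts[:,1],pts[:,0],1);print("rail inner x=",k,len(pts),np.std(pts[:,0]-np.polyval(k,pts[:,1])))
# scene view estimates
S=np.load("scene.npz")["W"];h=S[...,2]-b
reg=np.zeros(h.shape,bool);reg[140:225,275:320]=1
m=reg&(h>.03)&(h<.12)
Q=S[m];A=np.c_[2*Q[:,:2],np.ones(len(Q))];s=np.linalg.lstsq(A,(Q[:,:2]**2).sum(1),rcond=None)[0];print("bottle fit",s[:2],np.sqrt(s[2]+s[0]**2+s[1]**2),len(Q))
m=reg&(h>.195);print("cap scene",S[m].mean(0))
```

```text
board pts [array([0.297, 0.25 , 0.022]), array([ 0.302, -0.239,  0.02 ]), array([0.569, 0.236, 0.025]), array([ 0.575, -0.135,  0.022]), array([0.415, 0.022, 0.022])]
top z 0.022044291099571588
captop 182 mean [0.4914 0.0422 0.2322] circ [0.4918 0.0425] 0.0154 max h 0.929
bottlebody 115 mean [0.4828 0.0349 0.1346] circ [0.4916 0.042 ] 0.0281 max h 0.929
soytop 321 mean [0.6672 0.1132 0.1252] circ [0.663  0.1138] 0.0292 max h 0.929
sesame 430 mean [ 0.6683 -0.0541  0.1176] circ [ 0.6697 -0.0544] 0.0285 max h 0.929
mold 620 mean [ 0.4467 -0.1849  0.0574] circ [ 0.4474 -0.1852] 0.036 max h 0.929
rest 180 mean [0.4985 0.1502 0.0299] circ [0.5002 0.1515] 0.0387 max h 0.929
bowl 559 mean [0.4947 0.2974 0.0793] circ [0.4921 0.2814] 0.0781 max h 0.929
[(118, array([0.745, 0.277, 0.001])), (120, array([0.718, 0.258, 0.064])), (122, array([0.714, 0.258, 0.063])), (124, array([0.709, 0.258, 0.061])), (126, array([0.708, 0.262, 0.048])), (128, array([0.706, 0.265, 0.036])), (130, array([0.704, 0.269, 0.024])), (132, array([0.699, 0.269, 0.021]))]rail inner x= [0.00749027 0.70454064] 115 0.0005704886446096258
bottle fit [0.49344123 0.0430708 ] 0.027636279678350372 624
cap scene [0.53009589 0.06112928 0.27291331]
```

The bottle is at (0.492, 0.042), the gap centre is at y≈0.030 and the rail's inner face is at x≈0.705. The gripper body may overhang the bottle, so I'll check its real shape and how it's oriented.

Run:
```python
from h import *
im,d,W=cloud("wrist");print(-cam("wrist")[1].T@cam("wrist")[2])
S=np.load("scene.npz");s=cv2.resize(S["im"][0:192,256:512],(512,384))
cv2.imwrite("pics/w.png",np.hstack([cv2.resize(im,(288,216)).repeat(1,0),cv2.resize(s,(288,216)), cv2.resize(np.load("top.npz")["im"][192:,128:384],(224,216))])[...,::-1])
o=manip.get_obs();from scipy.spatial.transform import Rotation as Ro
q=o["eef_rot"];R=Ro.from_quat(np.r_[q[1:],q[0]]).as_matrix();print(R.round(3))
P=(S["W"]-o["tool_pos"])@R; 
for n in("scene","top"):
    P=(np.load(n+".npz")["W"]-o["tool_pos"])@R;Q=P[(abs(P[...,0])<.15)&(abs(P[...,1])<.15)&(P[...,2]<.02)]
    for lo in np.arange(-.3,.02,.02):
        q=Q[(Q[:,2]>=lo)&(Q[:,2]<lo+.02)]
        if len(q):print(n,round(lo,2),len(q),q[:,:2].min(0).round(3),q[:,:2].max(0).round(3))
```

```text
[ 0.28571791 -0.50662217  0.38439881]
[[ 0.932  0.361 -0.   ]
 [ 0.361 -0.932  0.001]
 [ 0.    -0.001 -1.   ]]
top -0.14 79 [ 0.01 -0.09] [ 0.037 -0.075]
top -0.12 122 [-0.002 -0.082] [ 0.036 -0.06 ]
top -0.1 14 [-0.003 -0.081] [ 0.034 -0.074]
top -0.08 2 [ 0.011 -0.051] [ 0.011 -0.05 ]
top -0.06 72 [-0.008 -0.061] [ 0.012 -0.049]
top -0.04 79 [-0.009 -0.06 ] [ 0.012 -0.049]
top -0.02 44 [-0.007 -0.06 ] [ 0.012 -0.049]
```

View pics/w.png

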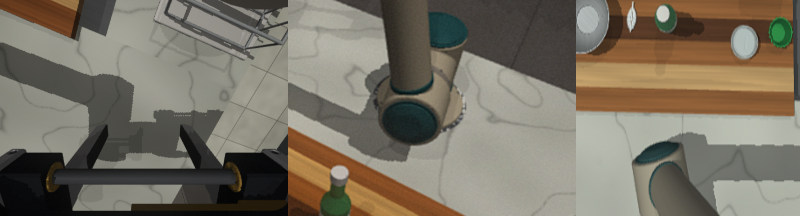

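The wrist view shows wide jaw blocks left and right, at (20,180) and (260,180), joined by a thin rod, with both fingers beneath them. I'll measure these in tool coordinates.

Run:
```python
from h import *
from scipy.spatial.transform import Rotation as Ro
im,d,W=cloud("wrist");o=manip.get_obs();q=o["eef_rot"];R=Ro.from_quat(np.r_[q[1:],q[0]]).as_matrix()
P=(W-o["tool_pos"])@R
c=R.T@(-cam("wrist")[1].T@cam("wrist")[2]-o["tool_pos"]);print("cam in tool",c.round(3),"R",(cam("wrist")[1]@R).round(2))
for v in range(230,384,12):print(v,[tuple(P[v,u].round(3)) if d[v,u]>0 else None for u in(20,60,95,150,256,340,430,490)])
ok=(d>0)&(P[...,2]<.03)
for lo in np.arange(-.2,.02,.02):
    for a,b in((-.1,-.06),(-.06,-.04),(-.04,.04),(.04,.06),(.06,.1)):
        m=ok&(P[...,2]>=lo)&(P[...,2]<lo+.02)&(P[...,1]>=a)&(P[...,1]<b)
        if m.sum():print(round(lo,2),(a,b),m.sum(),P[m][:,0].min().round(3),P[m][:,0].max().round(3))
```

```text
cam in tool [ 0.083  0.001 -0.18 ] R [[ 0.    1.    0.  ]
 [-0.96  0.   -0.28]
 [-0.28 -0.    0.96]]
230 [(np.float64(-0.093), np.float64(-0.368), np.float64(0.203)), (np.float64(-0.093), np.float64(-0.307), np.float64(0.205)), (np.float64(-0.093), np.float64(-0.252), np.float64(0.205)), (np.float64(-0.093), np.float64(-0.165), np.float64(0.205)), (np.float64(-0.093), np.float64(0.001), np.float64(0.204)), (np.float64(0.009), np.float64(0.057), np.float64(-0.017)), (np.float64(-0.436), np.float64(0.809), np.float64(0.956)), (np.float64(-0.435), np.float64(1.085), np.float64(0.954))]
242 [(np.float64(-0.114), np.float64(-0.375), np.float64(0.204)), (np.float64(-0.114), np.float64(-0.311), np.float64(0.204)), (np.float64(-0.114), np.float64(-0.255), np.float64(0.205)), (np.float64(-0.113), np.float64(-0.167), np.float64(0.204)), (np.float64(-0.114), np.float64(0.001), np.float64(0.206)), (np.float64(0.01), np.float64(0.051), np.float64(-0.036)), (np.float64(-0.496), np.float64(0.818), np.float64(0.953)), (np.float64(-0.496), np.float64(1.1), np.float64(0.953))]
254 [(np.float64(-0.136)
[... 5555 characters left out ...]
2 (-0.06, -0.04) 5171 -0.013 0.034
-0.12 (-0.04, 0.04) 7794 0.02 0.03
-0.12 (0.04, 0.06) 4622 -0.008 0.035
-0.12 (0.06, 0.1) 2152 0.016 0.035
-0.1 (-0.1, -0.06) 49 0.031 0.034
-0.1 (-0.06, -0.04) 748 -0.012 0.01
-0.1 (0.04, 0.06) 741 -0.012 0.01
-0.1 (0.06, 0.1) 59 0.03 0.034
-0.08 (-0.06, -0.04) 1057 -0.008 0.01
-0.08 (0.04, 0.06) 1049 -0.008 0.011
-0.08 (0.06, 0.1) 4 0.009 0.009
-0.06 (-0.06, -0.04) 789 -0.009 0.01
-0.06 (0.04, 0.06) 788 -0.008 0.01
-0.06 (0.06, 0.1) 2 0.009 0.009
-0.04 (-0.06, -0.04) 531 -0.008 0.01
-0.04 (0.04, 0.06) 534 -0.009 0.01
-0.02 (-0.06, -0.04) 351 -0.009 0.01
-0.02 (0.04, 0.06) 349 -0.009 0.01
-0.0 (-0.06, -0.04) 2 -0.008 0.002
-0.0 (0.04, 0.06) 1 -0.007 -0.007
```

Request:
servo_tool(increments=[0.12,-0.16,-0.05,0,0.24,-0.32,-0.1,0,0.36,-0.48,-0.15,0,0.48,-0.64,-0.2,0,0.58,-0.8,-0.25,0,0.58,-0.8,-0.25,0,0.58,-0.8,-0.25,0,0.58,-0.8,-0.25,0,0.58,-0.8,-0.25,0,0.58,-0.8,-0.25,0])

```text
time: 1.2
tool_pos: [0.2579, -0.3458, 0.2549]
eef_rot: [-0.0, 0.983, 0.183, -0.0]
contact_force: [-0.3, -0.6, 0.3]
width: 1.001
finger_force: 0.0
```

Request:
servo_tool(increments=[0.12,-0.16,-0.05,0,0.24,-0.32,-0.1,0,0.36,-0.48,-0.15,0,0.48,-0.64,-0.2,0,0.58,-0.8,-0.25,0,0.7,-0.98,-0.3,0,0.7,-0.98,-0.4,0,0.7,-0.98,-0.5,0,0.7,-0.98,-0.5,0,0.7,-0.98,-0.5,0])

```text
time: 2.2
tool_pos: [0.318, -0.1121, 0.3549]
eef_rot: [-0.0, 0.983, 0.184, -0.0]
contact_force: [0.2, 0.3, -0.5]
width: 1.0
finger_force: 0.0
```

Request:
servo_tool(increments=[0.12,-0.16,-0.05,0,0.24,-0.32,-0.1,0,0.36,-0.48,-0.15,0.05,0.45,-0.63,-0.2,0.14,0.45,-0.63,-0.25,0.236,0.45,-0.63,-0.25,0.236,0.45,-0.63,-0.25,0.236,0.45,-0.63,-0.25,0.236,0.45,-0.63,-0.25,0.236,0.45,-0.63,-0.25,0.236])

```text
time: 3.2
tool_pos: [0.356, 0.0378, 0.405]
eef_rot: [0.0, 1.0, -0.001, -0.0]
contact_force: [-0.4, 0.6, -0.1]
width: 1.002
finger_force: 0.0
```

Run:
```python
from h import *
from scipy.spatial.transform import Rotation as Ro
o=manip.get_obs();q=o["eef_rot"];R=Ro.from_quat(np.r_[q[1:],q[0]]).as_matrix();print(o["joints"].round(3))
im,d,W=cloud("scene");P=(W-o["tool_pos"])@R
m=(abs(P[...,0])<.12)&(abs(P[...,1])<.12)&(P[...,2]<.02)&(P[...,2]>-.35)
for lo in np.arange(-.3,.02,.015):
    k=m&(P[...,2]>=lo)&(P[...,2]<lo+.015);q=P[k]
    if len(q):
        c=q[abs(q[:,1])<.03]
        print(round(lo,3),len(q),q[:,:2].min(0).round(3),q[:,:2].max(0).round(3),"mid",(c[:,0].max().round(3) if len(c) else None))
v,u=np.where(m);print(u.min(),u.max(),v.min(),v.max())
cv2.imwrite("pics/s2.png",cv2.resize(im[max(0,v.min()-10):v.max()+20,max(0,u.min()-20):u.max()+20],None,fx=3,fy=3)[:600,:800,::-1])
```

```text
[-0.089 -0.116  1.466 -0.     1.792  1.483]
-0.12 71 [ 0.019 -0.081] [ 0.037 -0.057] mid None
-0.105 96 [ 0.004 -0.082] [ 0.038 -0.049] mid None
-0.09 56 [-0.007 -0.061] [ 0.013 -0.049] mid None
-0.075 94 [-0.009 -0.061] [ 0.014 -0.048] mid None
-0.06 146 [-0.007 -0.06 ] [0.014 0.058] mid None
-0.045 166 [-0.007 -0.06 ] [0.013 0.058] mid None
-0.03 173 [-0.01 -0.06] [0.014 0.059] mid None
-0.015 120 [-0.007 -0.06 ] [0.016 0.057] mid None
0.0 8 [-0.008 -0.049] [0.011 0.048] mid None
317 406 0 50
```

View pics/s2.png

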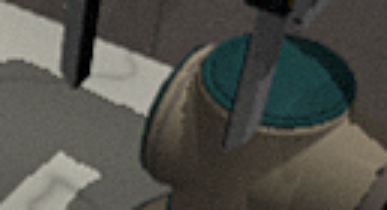

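The crop shows only the two fingers, with tips at about (75,85) and (230,145), and no clearance for the neck. The body overhangs the fingertips by about 25 mm, but the neck is only 15 mm behind the bottle's side. I'll see how the arm behaves near its reach limit, high above everything: it may lean the tool forward.

Request:
servo_tool(increments=[0.15,0,-0.15,0,0.3,0,-0.3,0,0.45,0,-0.45,0,0.6,0,-0.6,0,0.75,0,-0.75,0,0.9,0,-0.9,0,1,0,-1,0,1,0,-1,0,1,0,-1,0,1,0,-1,0])

```text
time: 4.25
tool_pos: [0.5547, 0.0381, 0.6049]
eef_rot: [-0.0, 1.0, -0.0, -0.001]
contact_force: [0.4, -1.0, -1.1]
width: 1.001
finger_force: 0.0
```

Request:
servo_tool(increments=[0.15,0,-0.15,0,0.3,0,-0.3,0,0.45,0,-0.45,0,0.6,0,-0.6,0,0.75,0,-0.75,0,0.9,0,-0.9,0,1,0,-1,0,1,0,-1,0,1,0,-1,0,1,0,-1,0])

```text
time: 5.25
tool_pos: [0.6073, 0.0316, 0.5997]
eef_rot: [-0.001, 1.0, -0.0, 0.015]
contact_force: [0.2, 0.5, -0.2]
width: 1.003
finger_force: 0.0
```

Request:
servo_tool(increments=[0.2,0,-0.2,0,0.4,0,-0.4,0,0.6,0,-0.6,0,0.8,0,-0.8,0,1,0,-1,0,1,0,-1,0,1,0,-1,0,1,0,-1,0,1,0,-1,0,1,0,-1,0])

```text
time: 6.25
tool_pos: [0.6386, 0.0257, 0.5875]
eef_rot: [-0.001, 0.999, -0.0, 0.032]
contact_force: [-0.6, -0.0, 0.1]
width: 0.997
finger_force: 0.0
```

Run:
```python
from h import *
o=manip.get_obs();print(o["joints"].round(3),o["tool_pos"],o["eef_rot"].round(4))
```

```text
[-0.073  0.482  0.221  0.011  2.374  1.507] [0.63864491 0.02570457 0.58751162] [-1.400e-03  9.995e-01 -5.000e-04  3.220e-02]
```

The reach limit leans the tool forward by about 1.9° per call, and the lean seems to carry over to the next call. That helps, because about 17° would bring the gripper body clear of the bottle. I'll repeat it.

Request:
servo_tool(increments=[0.9,0,-1,0,0.9,0,-1,0,0.9,0,-1,0,0.9,0,-1,0,0.9,0,-1,0,0.9,0,-1,0,0.9,0,-1,0,0.9,0,-1,0,0.9,0,-1,0,0.9,0,-1,0])

```text
time: 7.25
tool_pos: [0.653, 0.0207, 0.5881]
eef_rot: [-0.002, 0.999, -0.0, 0.049]
contact_force: [0.3, 0.1, 0.2]
width: 0.996
finger_force: 0.0
```

Request:
servo_tool(increments=[1,0,-0.2,0,1,0,-0.2,0,1,0,-0.2,0,1,0,-0.2,0,1,0,-0.2,0,1,0,-0.2,0,1,0,-0.2,0,1,0,-0.2,0,1,0,-0.2,0,1,0,-0.2,0])

```text
time: 8.25
tool_pos: [0.7428, 0.0181, 0.5305]
eef_rot: [-0.002, 0.998, -0.0, 0.07]
contact_force: [-1.0, -0.3, -0.3]
width: 0.998
finger_force: 0.0
```

Request:
servo_tool(increments=[1,0,-0.8,0,1,0,-0.8,0,1,0,-0.8,0,1,0,-0.8,0,1,0,-0.8,0,1,0,-0.8,0,1,0,-0.8,0,1,0,-0.8,0,1,0,-0.8,0,1,0,-0.8,0])

```text
time: 9.25
tool_pos: [0.7589, 0.0145, 0.5325]
eef_rot: [-0.003, 0.996, -0.0, 0.09]
contact_force: [0.6, 0.4, 0.7]
width: 0.997
finger_force: 0.0
```

Request:
servo_tool(increments=[1,0,-0.8,0,1,0,-0.8,0,1,0,-0.8,0,1,0,-0.8,0,1,0,-0.8,0,1,0,-0.8,0,1,0,-0.8,0,1,0,-0.8,0,1,0,-0.8,0,1,0,-0.8,0])

```text
time: 10.25
tool_pos: [0.7691, 0.0115, 0.5409]
eef_rot: [-0.003, 0.994, -0.001, 0.111]
contact_force: [-0.5, 0.8, 0.5]
width: 1.003
finger_force: 0.0
```

Request:
servo_tool(increments=[1,0,-0.8,0,1,0,-0.8,0,1,0,-0.8,0,1,0,-0.8,0,1,0,-0.8,0,1,0,-0.8,0,1,0,-0.8,0,1,0,-0.8,0,1,0,-0.8,0,1,0,-0.8,0])

```text
time: 11.25
tool_pos: [0.7745, 0.0089, 0.5543]
eef_rot: [-0.004, 0.991, -0.001, 0.132]
contact_force: [-0.5, -0.4, -0.1]
width: 1.001
finger_force: 0.0
```

Request:
servo_tool(increments=[1,0,-0.8,0,1,0,-0.8,0,1,0,-0.8,0,1,0,-0.8,0,1,0,-0.8,0,1,0,-0.8,0,1,0,-0.8,0,1,0,-0.8,0,1,0,-0.8,0,1,0,-0.8,0])

```text
time: 12.25
tool_pos: [0.7756, 0.0067, 0.5718]
eef_rot: [-0.004, 0.988, -0.001, 0.154]
contact_force: [-1.0, 0.2, -0.2]
width: 1.001
finger_force: 0.0
```

Request:
servo_tool(increments=[1,0,-0.8,0,1,0,-0.8,0,1,0,-0.8,0,1,0,-0.8,0,1,0,-0.8,0,1,0,-0.8,0,1,0,-0.8,0,1,0,-0.8,0,1,0,-0.8,0,1,0,-0.8,0], gripper=0.3)

```text
time: 13.25
tool_pos: [0.7728, 0.0048, 0.5927]
eef_rot: [-0.004, 0.984, -0.001, 0.175]
contact_force: [0.7, -0.5, 0.3]
width: 0.35
finger_force: 0.0
```

Run:
```python
from h import *
from scipy.spatial.transform import Rotation as Ro
o=manip.get_obs();q=o["eef_rot"];R=Ro.from_quat(np.r_[q[1:],q[0]]).as_matrix();print(o["joints"].round(3),o["tool_pos"].round(3),R.round(3),o["width"])
c=R.T@(-cam("wrist")[1].T@cam("wrist")[2]-o["tool_pos"]);print("wcam",c.round(3))
ims=[]
for n in("top","scene"):
    im,d,W=cloud(n);ims.append(im);P=(W-o["tool_pos"])@R
    m=(d>0)&(abs(P[...,0])<.14)&(abs(P[...,1])<.14)&(P[...,2]<.02)&(P[...,2]>-.35)
    for lo in np.arange(-.3,.02,.02):
        q=P[m&(P[...,2]>=lo)&(P[...,2]<lo+.02)]
        if len(q):
            c=q[abs(q[:,1])<.035];print(n,round(lo,2),len(q),q[:,:2].min(0).round(3),q[:,:2].max(0).round(3),"mid",len(c),c[:,0].min().round(3) if len(c) else "",c[:,0].max().round(3) if len(c) else "")
cv2.imwrite("pics/s3.png",np.hstack([cv2.resize(i,(400,300)) for i in ims])[...,::-1])
```

```text
[-0.106  0.511  0.221  0.05   2.059  1.497] [0.773 0.005 0.593] [[ 0.938  0.     0.346]
 [-0.003 -1.     0.008]
 [ 0.346 -0.008 -0.938]] 0.3497285328994902
wcam [ 0.084  0.001 -0.179]
scene -0.12 148 [-0.002 -0.082] [ 0.036 -0.074] mid 0  
scene -0.1 324 [-0.029 -0.082] [ 0.035 -0.02 ] mid 130 -0.008 0.012
scene -0.08 837 [-0.009 -0.031] [0.012 0.028] mid 837 -0.009 0.012
scene -0.06 1036 [-0.009 -0.031] [0.012 0.029] mid 1036 -0.009 0.012
scene -0.04 939 [-0.009 -0.031] [0.012 0.028] mid 939 -0.009 0.012
scene -0.02 726 [-0.009 -0.031] [0.012 0.028] mid 726 -0.009 0.012
scene 0.0 17 [-0.005 -0.02 ] [0.011 0.017] mid 17 -0.005 0.011
```

View pics/s3.png

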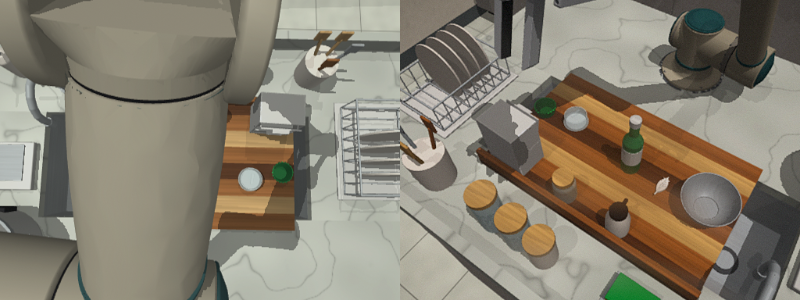

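Both views show the board as before, with the bottle upright at (632,150) and nothing moved. The lean is 20° and the gripper opening has come down to 33 mm. I'll do two more lean steps for margin.

Request:
servo_tool(increments=[1,0,-0.8,0,1,0,-0.8,0,1,0,-0.8,0,1,0,-0.8,0,1,0,-0.8,0,1,0,-0.8,0,1,0,-0.8,0,1,0,-0.8,0,1,0,-0.8,0,1,0,-0.8,0], gripper=0.55)

```text
time: 14.35
tool_pos: [0.7664, 0.0032, 0.6163]
eef_rot: [-0.004, 0.98, -0.001, 0.197]
contact_force: [0.1, -1.0, 0.7]
width: 0.226
finger_force: 0.0
```

Request:
servo_tool(increments=[1,0,-0.8,0,1,0,-0.8,0,1,0,-0.8,0,1,0,-0.8,0,1,0,-0.8,0,1,0,-0.8,0,1,0,-0.8,0,1,0,-0.8,0,1,0,-0.8,0,1,0,-0.8,0])

```text
time: 15.35
tool_pos: [0.7566, 0.0017, 0.6419]
eef_rot: [-0.004, 0.976, -0.001, 0.22]
contact_force: [0.2, -1.0, 0.6]
width: 0.226
finger_force: 0.0
```

```bash
cat > inc.py <<'E'
import sys
from h import *
from scipy.spatial.transform import Rotation as Ro
o=manip.get_obs();q=o["eef_rot"];R=Ro.from_quat(np.r_[q[1:],q[0]]).as_matrix()
print(o["time"],o["tool_pos"].round(4),"j",o["joints"].round(2));print(R.round(3))
p=o["tool_pos"]
for a in sys.argv[1:]:
    t=np.array(eval(a));print(a,(R.T@(t-p)/.2).round(3));
E
python3 inc.py "[.33,.03,.3]"
```

```text
15.35 [0.7566 0.0017 0.6419] j [-0.12  0.45  0.22  0.07  2.03  1.49]
[[ 0.904  0.     0.429]
 [-0.003 -1.     0.008]
 [ 0.429 -0.009 -0.903]]
[.33,.03,.3] [-2.66  -0.127  0.631]
```

Request:
servo_tool(increments=[-0.15,0,0.03,0,-0.35,0,0.08,0,-0.55,-0.02,0.13,0,-0.75,-0.04,0.18,0,-0.9,-0.04,0.21,0,-1,-0.04,0.24,0,-1,-0.04,0.24,0,-1,-0.04,0.24,0,-1,-0.04,0.24,0,-1,-0.04,0.24,0])

```text
time: 16.35
tool_pos: [0.5979, 0.0106, 0.5134]
eef_rot: [-0.004, 0.975, -0.001, 0.22]
contact_force: [0.2, 1.0, 0.3]
width: 0.226
finger_force: 0.0
```

Request:
servo_tool(increments=[-0.15,0,0.03,0,-0.35,0,0.08,0,-0.55,-0.02,0.13,0,-0.75,-0.04,0.18,0,-0.9,-0.04,0.21,0,-1,-0.04,0.24,0,-1,-0.04,0.24,0,-1,-0.04,0.24,0,-1,-0.04,0.24,0,-1,-0.04,0.24,0])

```text
time: 17.35
tool_pos: [0.4379, 0.0196, 0.3848]
eef_rot: [-0.004, 0.975, -0.001, 0.22]
contact_force: [-0.0, -1.4, -0.5]
width: 0.226
finger_force: 0.0
```

```bash
python3 inc.py "[.37,.042,.30]" "[.37,.042,.12]"
```

```text
17.35 [0.4379 0.0196 0.3848] j [-0.2  -0.26  1.71  0.1   1.26  1.37]
[[ 0.903  0.     0.43 ]
 [-0.003 -1.     0.008]
 [ 0.43  -0.009 -0.903]]
[.37,.042,.30] [-0.489 -0.108  0.238]
[.37,.042,.12] [-0.876 -0.101  1.051]
```

Request:
servo_tool(increments=[-0.2,-0.05,0.1,0,-0.4,-0.1,0.2,0,-0.55,-0.1,0.35,0,-0.65,-0.1,0.55,0,-0.75,-0.1,0.75,0,-0.82,-0.1,0.9,0,-0.87,-0.1,1,0,-0.87,-0.1,1,0,-0.87,-0.1,1,0,-0.87,-0.1,1,0])

```text
time: 18.35
tool_pos: [0.367, 0.0418, 0.1308]
eef_rot: [-0.004, 0.975, -0.001, 0.222]
contact_force: [-0.1, -0.4, 0.4]
width: 0.227
finger_force: 0.0
```

```bash
python3 inc.py "[.38,.042,.040]" "[.43,.042,.040]" "[.455,.042,.040]"
python3 - <<'E'
from h import *
im,d,W=cloud("top");S=W[185:232,205:255].reshape(-1,3);h=S[:,2]-.022;Q=S[(h>.195)&(h<.225)]
print("cap",Q.mean(0).round(4))
E
```

```text
18.35 [0.367  0.0418 0.1308] j [-0.16 -0.23  2.33  0.13  0.6   1.32]
[[ 0.902  0.     0.432]
 [-0.003 -1.     0.008]
 [ 0.432 -0.008 -0.902]]
[.38,.042,.040] [-0.137  0.003  0.438]
[.43,.042,.040] [0.088 0.003 0.546]
[.455,.042,.040] [0.201 0.003 0.6  ]
cap [0.4914 0.0422 0.2322]
```

Request:
servo_tool(increments=[0,0,0.08,0,0.02,0,0.18,0,0.04,0,0.28,0,0.06,0,0.38,0,0.07,0,0.46,0,0.08,0,0.52,0,0.088,0,0.546,0,0.088,0,0.546,0,0.088,0,0.546,0,0.088,0,0.546,0])

```text
time: 19.4
tool_pos: [0.4279, 0.0429, 0.0385]
eef_rot: [-0.004, 0.975, -0.001, 0.221]
contact_force: [-0.1, -0.8, -0.3]
width: 0.223
finger_force: 0.0
```

```bash
python3 inc.py "[.46,.042,.040]" "[.54,.038,.040]"
python3 - <<'E'
from h import *
im,d=manip.grab_frame("scene")
cv2.imwrite("pics/s4.png",cv2.resize(im[100:300,180:440],None,fx=2.5,fy=2.5)[...,::-1])
E
```

```text
19.4 [0.4279 0.0429 0.0385] j [-0.12  0.08  2.42  0.28  0.21  1.19]
[[ 0.903  0.     0.43 ]
 [-0.003 -1.     0.008]
 [ 0.43  -0.009 -0.903]]
[.46,.042,.040] [0.148 0.004 0.062]
[.54,.038,.040] [0.509 0.025 0.234]
```

View pics/s4.png

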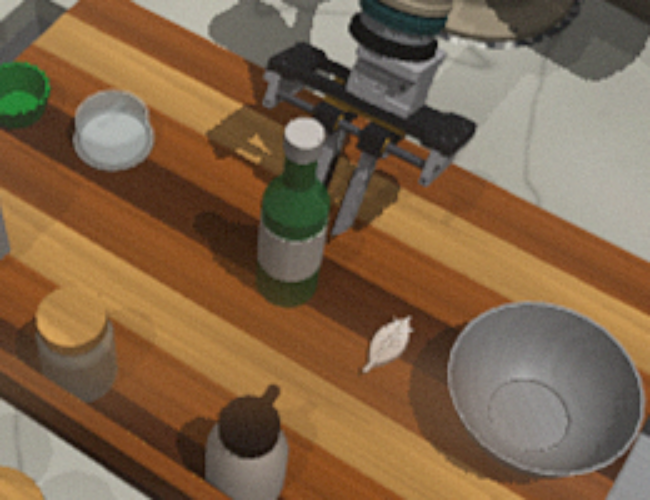

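The fingers stand behind the bottle at about (345,225), and the gripper body leans well back from its neck at (300,170). I'll push slowly.

Request:
servo_tool(increments=[0.025,0.001,0.011,0,0.05,0.002,0.022,0,0.075,0.003,0.033,0,0.1,0.004,0.045,0,0.125,0.005,0.056,0,0.15,0.006,0.068,0,0.175,0.008,0.08,0,0.2,0.01,0.092,0,0.225,0.012,0.104,0,0.25,0.014,0.116,0])

```text
time: 20.45
tool_pos: [0.4802, 0.0408, 0.0368]
eef_rot: [-0.005, 0.976, -0.0, 0.217]
contact_force: [-7.2, -0.1, 6.9]
width: 0.227
finger_force: 3.6
```

```bash
cat > chk.py <<'E'
from h import *
for n,z in(("top",0),("scene",0)):
    im,d,W=cloud(n);h=W[...,2]-.022
    white=(im.min(-1)>110)&(np.ptp(im.astype(int),axis=-1)<30)
    m=(d>0)&(h>.202)&(h<.218)&(W[...,0]>.44)&(W[...,0]<.72)&(abs(W[...,1]-.035)<.05)&white
    if m.sum():print(n,m.sum(),"cap",np.median(W[m],axis=0).round(4))
    m=(d>0)&(h>.01)&(h<.12)&(W[...,0]>.44)&(W[...,0]<.72)&(abs(W[...,1]-.035)<.04)&(im[...,1].astype(int)-im[...,0]>8)
    if n=="scene" and m.sum()>20:
        for lo,hi in((.01,.06),(.07,.12)):
            Q=W[m&(h>lo)&(h<hi)]
            if len(Q)>20:print("body",lo,Q.mean(0).round(3),len(Q),"xmax",np.percentile(Q[:,0],97).round(3))
E
python3 chk.py; python3 inc.py "[.54,.038,.040]"
```

```text
top 175 cap [0.513  0.0412 0.2326]
scene 158 cap [0.5172 0.0418 0.2309]
body 0.07 [0.532 0.054 0.133] 96 xmax 0.545
20.55 [0.4818 0.0404 0.0373] j [-0.1   0.16  2.32  0.23  0.23  1.26]
[[ 0.905  0.001  0.426]
 [-0.003 -1.     0.009]
 [ 0.426 -0.009 -0.905]]
[.54,.038,.040] [0.269 0.012 0.112]
```

Request:
servo_tool(increments=[0.025,0.002,0.011,0,0.05,0.004,0.022,0,0.075,0.006,0.033,0,0.1,0.008,0.045,0,0.125,0.01,0.056,0,0.15,0.012,0.067,0,0.175,0.014,0.079,0,0.2,0.016,0.09,0,0.225,0.018,0.101,0,0.25,0.02,0.112,0])

```text
time: 21.55
tool_pos: [0.5379, 0.0361, 0.0393]
eef_rot: [-0.004, 0.976, -0.001, 0.22]
contact_force: [-2.8, -0.3, -1.9]
width: 0.225
finger_force: 1.2
```

```bash
python3 chk.py; python3 inc.py "[.59,.034,.040]"
```

```text
top 174 cap [0.5755 0.0364 0.2332]
scene 188 cap [0.581  0.0372 0.2318]
21.65 [0.5391 0.0359 0.0399] j [-0.1   0.22  2.21  0.19  0.27  1.3 ]
[[ 0.903  0.     0.431]
 [-0.003 -1.     0.008]
 [ 0.431 -0.008 -0.902]]
[.59,.034,.040] [0.23  0.01  0.109]
```

Request:
servo_tool(increments=[0.025,0.002,0.011,0,0.05,0.004,0.023,0,0.075,0.006,0.035,0,0.1,0.008,0.047,0,0.125,0.01,0.059,0,0.15,0.012,0.071,0,0.175,0.014,0.083,0,0.2,0.016,0.095,0,0.225,0.018,0.107,0,0.25,0.02,0.119,0])

```text
time: 22.65
tool_pos: [0.5933, 0.0321, 0.0392]
eef_rot: [-0.004, 0.976, -0.001, 0.22]
contact_force: [-3.7, 0.8, -0.1]
width: 0.228
finger_force: 1.9
```

```bash
python3 chk.py; python3 inc.py "[.642,.031,.040]"
```

```text
top 175 cap [0.6257 0.0332 0.2327]
scene 198 cap [0.6302 0.0336 0.231 ]
body 0.07 [0.64  0.052 0.133] 47 xmax 0.657
22.75 [0.5945 0.0319 0.0397] j [-0.1   0.29  2.1   0.16  0.31  1.34]
[[ 0.903  0.     0.431]
 [-0.003 -1.     0.008]
 [ 0.431 -0.008 -0.902]]
[.642,.031,.040] [0.215 0.005 0.101]
```

Request:
servo_tool(increments=[0.025,0.001,0.011,0,0.05,0.002,0.023,0,0.075,0.003,0.035,0,0.1,0.004,0.047,0,0.123,0.005,0.058,0,0.145,0.005,0.069,0,0.165,0.005,0.078,0,0.183,0.005,0.087,0,0.198,0.005,0.094,0,0.21,0.005,0.1,0])

```text
time: 23.75
tool_pos: [0.6396, 0.0312, 0.0392]
eef_rot: [-0.004, 0.976, -0.001, 0.22]
contact_force: [-6.2, 0.1, 3.0]
width: 0.227
finger_force: 2.7
```

```bash
python3 chk.py; python3 inc.py "[.646,.031,.040]"
```

```text
top 179 cap [0.6716 0.0322 0.2327]
scene 207 cap [0.6748 0.0328 0.2311]
body 0.01 [0.688 0.051 0.052] 123 xmax 0.703
body 0.07 [0.688 0.051 0.133] 56 xmax 0.702
23.85 [0.6402 0.0311 0.0394] j [-0.09  0.34  2.01  0.13  0.35  1.37]
[[ 0.903  0.     0.43 ]
 [-0.003 -1.     0.008]
 [ 0.43  -0.009 -0.903]]
[.646,.031,.040] [0.028 0.    0.01 ]
```

Request:
servo_tool(increments=[0.004,0,0.002,0,0.008,0,0.004,0,0.012,0,0.005,0,0.016,0,0.007,0,0.02,0,0.009,0,0.023,0,0.01,0,0.026,0,0.012,0,0.028,0,0.013,0,0.03,0,0.014,0,0.03,0,0.014,0])

```text
time: 24.85
tool_pos: [0.643, 0.0314, 0.0385]
eef_rot: [-0.005, 0.976, -0.001, 0.217]
contact_force: [-12.8, -1.9, 9.7]
width: 0.224
finger_force: 6.6
```

```bash
python3 chk.py; python3 inc.py "[.6,.031,.042]" "[.5,.03,.05]"
```

```text
top 174 cap [0.6746 0.0322 0.2328]
scene 217 cap [0.6766 0.033  0.231 ]
body 0.01 [0.69  0.053 0.052] 103 xmax 0.705
body 0.07 [0.69  0.05  0.133] 57 xmax 0.704
24.95 [0.643  0.0314 0.0385] j [-0.09  0.35  2.    0.13  0.36  1.38]
[[ 0.906  0.001  0.424]
 [-0.003 -1.     0.009]
 [ 0.424 -0.009 -0.905]]
[.6,.031,.042] [-0.187  0.001 -0.107]
[.5,.03,.05] [-0.623  0.006 -0.356]
```

The force has risen to 13 N with the cap about 31 mm from the rail, so the bottle is against it. I'll back off gently.

Request:
servo_tool(increments=[-0.02,0,-0.01,0,-0.05,0,-0.03,0,-0.1,0,-0.06,0,-0.17,0,-0.1,0,-0.25,0,-0.14,0,-0.35,0,-0.2,0,-0.45,0,-0.26,0,-0.53,0,-0.3,0,-0.6,0,-0.35,0,-0.6,0,-0.35,0])

```text
time: 25.95
tool_pos: [0.5051, 0.0313, 0.051]
eef_rot: [-0.004, 0.976, -0.001, 0.219]
contact_force: [-0.5, 0.9, -0.0]
width: 0.225
finger_force: 0.0
```

```bash
python3 chk.py
python3 - <<'E'
from h import *
ims=[cv2.resize(manip.grab_frame(n)[0],(400,300)) for n in("top","scene")]
cv2.imwrite("pics/end.png",np.hstack(ims)[...,::-1]);o=manip.get_obs();print(o["tool_pos"],o["contact_force"])
E
```

```text
top 258 cap [0.6678 0.0382 0.2326]
scene 300 cap [0.6714 0.0368 0.2309]
body 0.01 [0.69  0.053 0.051] 100 xmax 0.704
[0.50923229 0.03074492 0.05169055] [ 0.22775142  0.62821838 -0.14969648]
```

View pics/end.png

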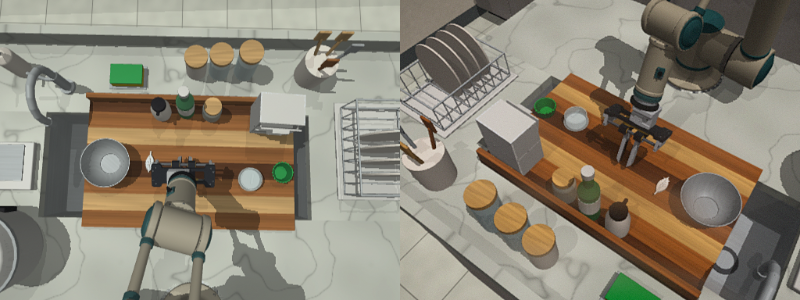

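The bottle stands upright between soy and sesame, at (185,97) in the top view, and the arm is clear. The cap reading picked up gripper pixels, so I'll recheck it on a tighter area and then hand in.

Run:
```python
from h import *
im,d,W=cloud("top");h=W[...,2]-.022
m=(h>.202)&(h<.218)&(W[...,0]>.64)&(W[...,0]<.72)&(abs(W[...,1]-.035)<.04);c=np.median(W[m],axis=0)
for r,lo,hi,n in((( .113),.085,.12,"soy"),((-.054),.085,.11,"ses")):
    k=(h>lo)&(h<hi)&(abs(W[...,1]-r)<.035)&(W[...,0]>.62)&(W[...,0]<.7);print(n,W[k].mean(0).round(4))
print("cap",c,m.sum())
if c[0]>.6715: manip.finish_job();print("done")
```

```text
soy [0.6672 0.1132 0.125 ]
ses [ 0.6684 -0.0542  0.1176]
cap [0.67478944 0.03057854 0.23272807] 173
the job is handed in; nothing more can be done
done
```

The bottle now stands upright against the raised back edge, between the soy dispenser and the sesame jar. Those two have not moved, the arm is clear, and the job was handed in at about 26 s (no verdict was shown). To keep the gripper body off the bottle's neck I leaned the tool forward about 25° by commanding poses past the arm's reach, since the moves themselves offer no tilt.

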